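# Hold the heater hood at its balance point

## Robot

A 6-joint arm with a two-finger parallel gripper is mounted at the origin on a cart in front of the work surface, level with it; the furniture and walls round the work are solid. World frame = base frame: x ahead of the robot, y to its left, z up, the work surface at z = 0. Lengths are in m, angles in rad, forces in N, time in s.
With the tool pointing down it reaches from about 0.3 to 0.75 m from the base axis. Payload 8.5 kg.
Tool frame: the origin (TCP) lies between the finger pads; the fingertips stand bot.tip_reach ahead of it and the grasp point (between the pads) lies 11 mm behind it (bot.tip_reach is the distance from the TCP to the fingertips, in m); x points along the fingers, y is the direction in which the jaws open and shut, and the axes are right-handed (so a half turn about x gives the same grasp; the last joint's range is limited). The gripper opens to 88 mm and grips with 3 to 60 N. Pads are 18 mm wide; open, the fingers measure 123 mm over their backs; the gripper's body (75 mm by 187 mm) begins 45 mm behind the grasp point.
Start: joints at [1.118, 0.381, 1.297, -0, 1.464, -0.215], TCP at [0.13, 0.535, 0.247] pointing down, gripper open.
Joint ranges: [-3.11, 3.11], [-0.89, 2.33], [0.22, 2.48], [-1.42, 4.56], [0.17, 2.85], [-2.88, 2.88]. Speed limits (rad/s): [2.39, 2.39, 3.14, 3.14, 3.14, 3.14].

## Interface

Orientations are given as a rotation vector (axis times angle).
In Python, from plant import bot gives the robot as it stands.
- The arm moves only by the tool play_rows, never from a script. Its argument "targets" is a list of rows, each a list of 7 numbers: the turn, a rotation vector about the tool's x, y, z in rad, then the shift along the tool's x, y, z in cm, then the opening, from 0 (shut) to 1 (fully open). In form: [[wx, wy, wz, tx, ty, tz, grip], ...]. A call has exactly 5 rows; each row shifts and turns the pose as measured when the row begins, along the tool's axes as they then stand; what a row does not reach is not made up. A row lasts 1/10 s, in which the tool goes at most 50 mm and 8.59 degrees, less where a joint would pass 70% of its speed; a pose out of reach is approached as far as the arm can. A call with a gripper value outside its range is refused whole. The fingers move at their own pace and stop on an object; "grip_force" is the grip in N (left out, the last holds). Time passes only in rows, so rows that do not move let the fingers close, or fill a call up. It gives the time, the measured TCP pose, the force and the opening at its end, in the units of the state.
- bot.observe(): the state, without advancing time (a new reading comes with each control period).
- bot.capture(name): name is "scene" or "top"; returns the picture (384x512x3 uint8, red, green, blue); there is no depth.
- bot.camera_info(name): a dict with "K" (3x3 intrinsics, pixels), "D" ([k1, k2, p1, p2, k3] as OpenCV has them; the pictures are not rectified), "view" (4x4, takes a point from world to camera coordinates). Camera axes: x right, y up, looking along -z (the intrinsics and any distortion apply to the point x, -y, -z); pixel columns grow to the right and rows downward; lengths in m; the calibration is good to about 2 mm. A picture is of the moment at which its call begins. camera_info takes no time and is no camera call.
- bot.sign_off(): hands the job in, once; it reports no verdict.
The state is a dict: "t": time; "q": joint angles; "qvel": joint speeds; "effort": joint torques, N m; "tcp_pos": TCP position; "eef_rot": TCP orientation; "force": force on the tool from outside, world axes, zero at the start; "torque": the same for the moment, N m; "finger_gap": finger opening in m.
Only numpy, scipy, OpenCV 4.12 (cv2) and the standard library are available. Lean on these libraries where they do the work, as an engineer would, in place of code of your own. Each camera call takes 0.05 s, during which the arm holds its last target. There are 200 camera calls.

## Task

The smoked hood of the dry-block heater has lost its stay and I want to fit a new one. Draw the temperature probe straight up out of the shut hood and hang it upright in any free place of the tube rack, resting on its flange and let go; then take the hood by its steel rail and swing it up to its balance point, smoothly, without letting it drop shut or fall back. Finish while still gripping the rail, with the hood held still at the balance point, and leave the tubes, wash bottle, label roll and cup where they are.

Things in the scene. Friction and masses are not known exactly. Their poses are not given: they have to be found in the camera images.
- heater: dry-block heater, white and grey housing 160 (x) x 180 (y) x 113 mm high, fixed, control panel on its front (-x); origin: centre of its underside. A smoked clear hood (134 x 172 mm, 40 mm high, flat top 153 mm above the bench) covers it, with a 28 mm port in its top at x 0, y -45 mm and a 10 mm well in the block below, where the probe stands and pins the hood shut
- hood_hinge (a point): middle of the hood's hinge axis, along the top rear edge of the heater, 113 mm above the bench; the axis runs along the heater's y
- hood_angle (a joint): angle of the hood: 0 = shut, grows as its front edge swings up and back, stop at 1.9 rad. Hood and rail weigh 0.35 to 0.55 kg and turn freely, nothing stays them: the balance point is at 1.18 rad (68 degrees, centre of mass right above the hinge); below it the hood drops shut, above it falls back
- hood: the smoked hood with its steel rail; origin on the middle of the hinge axis (where point hood_hinge is), x, y, z as the heater's when shut
- hood_rail (a point): the hood's rail: round level steel bar 10 mm thick, 110 mm long, on two legs; origin at its middle, bar along its y. Shut: 165 mm in front of the hinge axis, 55 mm above it, 30 mm in front of the hood, 15 mm above its top, so fingers pointing down can straddle it. At balance: 12 mm in front of the hinge, 287 mm above the bench. It turns easily in the fingers: the tool may point down throughout
- probe: stick probe, about 60 g, upright in the hood; origin: tip of its stem, z up. From the tip: steel stem 6 mm thick to 53 mm, rubber bung 19 to 23 mm thick to 70 mm, rubber flange 44 mm diameter to 75 mm, white round grip 22 mm diameter to 156 mm (top). Its flange rests on the hood's top; it must rise 75 mm straight up to come clear
- tube_rack: clear blue rack, 86 x 200 x 80 mm high, fixed; origin: centre of its underside, long side along its y. Eight places 33 mm wide in its top at x -21.5, +21.5 and y -70, -23.5, +23.5, +70 mm; three hold capped tubes. The probe hangs with its bung in a hole and its flange on the rack's top (tip then 10 mm above the bench)
- tube_a: 50 ml tube with a 35 mm screw cap, 122 mm high, top 126 mm above the bench, standing in the rack at about (0.0215, -0.070) m of its frame; origin at its bottom
- tube_b: 50 ml tube with a 35 mm screw cap, 122 mm high, top 126 mm above the bench, standing in the rack at about (-0.0215, -0.070) m of its frame; origin at its bottom
- tube_c: 50 ml tube with a 35 mm screw cap, 122 mm high, top 126 mm above the bench, standing in the rack at about (-0.0215, -0.0235) m of its frame; origin at its bottom
- wash_bottle: white squeeze bottle, 69x95x230 mm, with a bent spout, at the back left corner of the bench; origin at the centre of its underside
- label_roll: roll of printed labels lying flat, 85 mm diameter, 62 mm high, at the front left; origin at the centre of its underside
- sample_cup: empty clear cup, 60 mm diameter, 62 mm high, between the heater and the tube rack near the front edge; origin at the centre of its underside

How it is judged:
By the outcome, as a careful person would: the job done as asked, in the order asked, and still so for the second after the job is handed in, while the arm keeps its last pose, push and grip.
It also fails if it takes over 58 s, if anything falls off the work surface, if the arm or the gripper's body presses on something with over 40 N, if the wrist force passes 120 N, or if a joint passes its speed limit or range.

## Working session

There is one attempt and no reset: what is moved stays moved. The work goes in short steps, Python scripts to look and compute and a tool call to move; the robot and the scene stay as the last step left them, time stands still between calls to the robot, and variables do not carry over. Pictures are saved under pics/ and viewed, about 8 in all and at most 12, crops included, and the job is handed in when it is done.

Besides the shell and the picture viewer there is one more tool, called after ">>>" in YAML: its name, and indented under it one key for each argument. play_rows: Moves the arm, as the interface text tells. Its arguments: {"type":"object","properties":{"targets":{"type":"array"},"grip_force":{"type":"number"}},"required":["targets"]}

```bash
mkdir -p pics; ls; python3 - <<'E'
from plant import bot
import cv2, numpy as np
o=bot.observe()
for k,v in o.items(): print(k,np.round(v,4))
print(bot.tip_reach)
for n in("scene","top"):
    c=bot.capture(n); cv2.imwrite(f"pics/{n}0.png",c[:,:,::-1])
    i=bot.camera_info(n); print(n,np.round(i["K"],1).tolist(),np.round(i["D"],4),np.round(i["view"],4).tolist())
a=[cv2.imread(f"pics/{n}0.png") for n in("scene","top")]
E
```

```text
pics
t 0.0
q [ 1.1177  0.3812  1.2982 -0.      1.4636 -0.2153]
qvel [-0.001   0.0009  0.0015 -0.0003  0.0003  0.0013]
effort [-9.00000e-04 -4.37963e+01 -2.24543e+01  7.12000e-02  3.55000e-02
 -1.00000e-04]
tcp_pos [0.1295 0.5343 0.2461]
eef_rot [ 0.1857  1.5632 -0.1878]
force [-0.4582 -0.0776 -0.2467]
torque [-0.0032  0.0428  0.0025]
finger_gap 0.0882
0.008
scene [[360.4, 0.0, 257.5], [0.0, 360.4, 187.9], [0.0, 0.0, 1.0]] [0.0282 0.     0.     0.     0.    ] [[0.4934, -0.8697, -0.0141, -0.3217], [0.5332, 0.2896, 0.7949, -0.3398], [-0.6872, -0.3997, 0.6066, -0.7141], [0.0, 0.0, 0.0, 1.0]]
top [[365.7, 0.0, 253.1], [0.0, 365.7, 184.8], [0.0, 0.0, 1.0]] [-0.0157  0.      0.      0.      0.    ] [[-0.0233, -0.9997, 0.0111, -0.0888], [0.998, -0.0226, 0.0591, -0.5101], [-0.0588, 0.0125, 0.9982, -1.2168], [0.0, 0.0, 0.0, 1.0]]
```

View pics/scene0.png

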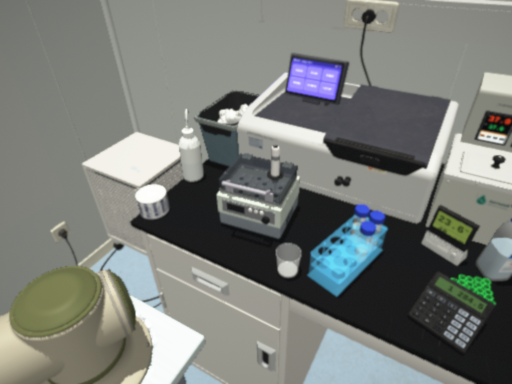

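View pics/top0.png

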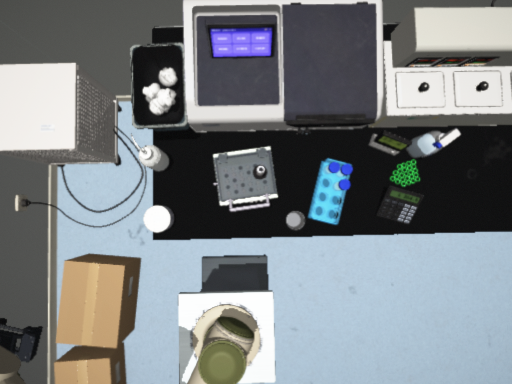

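The scene view shows the heater around (258,195) with the probe grip at (275,160), the rack at (347,250), and the cup at (288,260). In the top view the heater is at (245,178), the probe at (260,171), the rail at about (250,205), and the rack at (330,190). Next I'll enlarge both around the heater and rack.

```bash
cat > h.py <<'E'
from plant import bot
import cv2, numpy as np
from scipy.spatial.transform import Rotation as R
def ray(n,uv):
    i=bot.camera_info(n);V=np.array(i["view"])
    p=cv2.undistortPoints(np.array([[uv]],float),np.array(i["K"]),np.array(i["D"]))[0,0]
    d=V[:3,:3].T@np.array([p[0],-p[1],-1]); return -V[:3,:3].T@V[:3,3],d
def onz(n,uv,z):
    c,d=ray(n,uv); return c+d*(z-c[2])/d[2]
def two(u1,u2):
    a,d=ray("scene",u1);b,e=ray("top",u2)
    s=np.linalg.lstsq(np.c_[d,-e],b-a,rcond=None)[0]
    p,q=a+s[0]*d,b+s[1]*e; return (p+q)/2,np.linalg.norm(p-q)
def proj(n,P):
    i=bot.camera_info(n);V=np.array(i["view"]);c=np.atleast_2d(P)@V[:3,:3].T+V[:3,3]
    return cv2.projectPoints(c*[1,-1,-1],np.zeros(3),np.zeros(3),np.array(i["K"]),np.array(i["D"]))[0][:,0]
E
python3 - <<'E'
import cv2,numpy as np
t=cv2.imread("pics/top0.png");s=cv2.imread("pics/scene0.png")
a=cv2.resize(t[140:230,205:360],(775,450),interpolation=cv2.INTER_CUBIC)
cv2.imwrite("pics/tc.png",a)
b=cv2.resize(s[135:300,205:395],(760,660),interpolation=cv2.INTER_CUBIC)[:600]
cv2.imwrite("pics/sc.png",b)
E
```

```text
(no output)
```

View pics/tc.png

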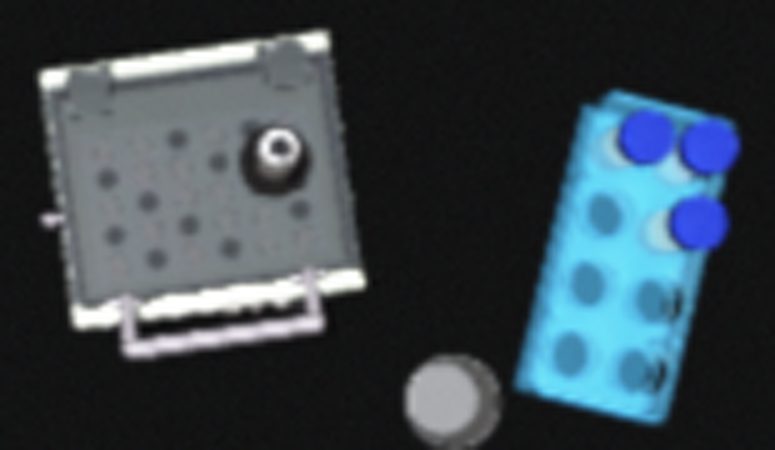

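View pics/sc.png

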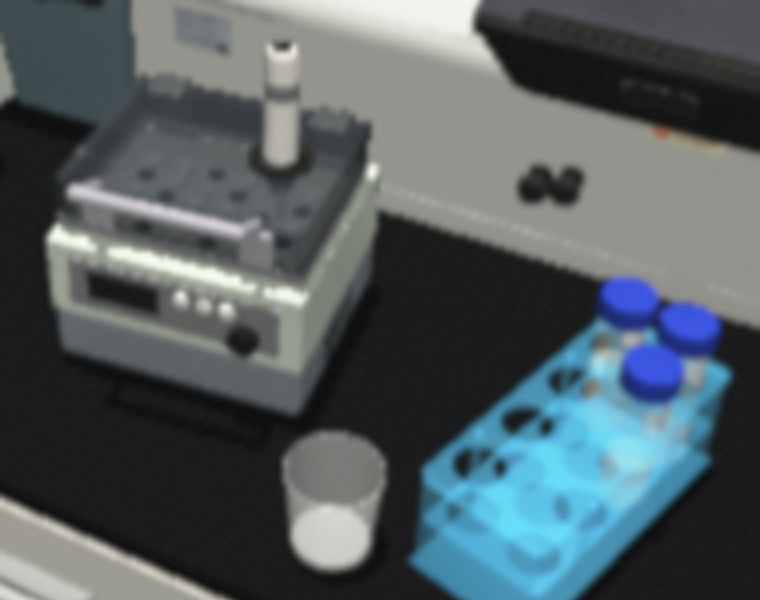

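The crops show the rail ends at crop pixels (128,349) and (320,322), the probe top at (279,146) and the blue caps at (645,138), (708,146) and (697,222). Five places in the rack are free.

```bash
cat > m.py <<'E'
from h import *
T=lambda x,y:(205+(x+.5)/5-.5,140+(y+.5)/5-.5)
S=lambda x,y:(205+(x+.5)/4-.5,135+(y+.5)/4-.5)
np.set_printoptions(precision=4,suppress=True)
L,Rr=onz("top",T(130,349),.168),onz("top",T(320,322),.168)
print("rail",L,Rr,np.linalg.norm(L-Rr),(L+Rr)/2, "yaw",np.arctan2(-(L-Rr)[0],(L-Rr)[1]))
print("rail tri", two(S(75,190),T(128,349)),two(S(262,232),T(322,322)))
print("probe top z.239",onz("top",T(279,146),.239),onz("scene",S(283,47),.239),two(S(283,47),T(279,146)))
# heater corners top z=.113
for p in [(45,72),(328,35),(362,283),(78,325)]: print("corner",onz("top",T(*p),.113))
# caps by mask, z=.126
def caps(n):
    im=cv2.imread(f"pics/{n}0.png");h=cv2.cvtColor(im,cv2.COLOR_BGR2HSV)
    m=cv2.inRange(h,(112,150,80),(125,255,255))
    k,l,s,c=cv2.connectedComponentsWithStats(m)
    return [(s[i].tolist(),c[i]) for i in range(1,k) if s[i][4]>40 and s[i][1]>140]
for n in("scene","top"):
    for s,c in caps(n): print(n,s,c,onz(n,c,.126))
C=np.array([onz("top",T(*p),.126)[:2] for p in [(645,138),(709,146),(698,222)]])
M=np.array([[.0215,-.07],[-.0215,-.07],[-.0215,-.0235]])
c0,m0=C.mean(0),M.mean(0);z=(C-c0)@[1,1j];w=(M-m0)@[1,1j];a=np.angle((np.conj(w)*z).sum())
Q=np.array([[np.cos(a),-np.sin(a)],[np.sin(a),np.cos(a)]]);t=c0-Q@m0
print("rack",t,a,"res",C-(M@Q.T+t))
for p in [(585,105),(735,122),(663,422),(518,388)]: 
    w=onz("top",T(*p),.08)[:2]; print("rack corner in frame",Q.T@(w-t))
for x,y in [(.0215,-.0235),(.0215,.0235),(.0215,.07),(-.0215,.0235),(-.0215,.07)]:
    W=np.r_[Q@[x,y]+t,.08];u=proj("top",W)[0];v=proj("scene",W)[0]
    print("hole",x,y,W,"topcrop",(u-[205,140])*5,"scenecrop",(v-[205,135])*4)
E
python3 m.py
```

```text
rail [ 0.4279 -0.0307  0.168 ] [ 0.4411 -0.1429  0.168 ] 0.11289370009276403 [ 0.4345 -0.0868  0.168 ] yaw 0.11766402173964101
rail tri (array([ 0.4286, -0.0306,  0.1689]), np.float64(0.0024912032777953)) (array([ 0.4439, -0.1488,  0.1693]), np.float64(0.011192737896026516))
probe top z.239 [ 0.5385 -0.1189  0.239 ] [ 0.538  -0.1193  0.239 ] (array([ 0.5385, -0.1189,  0.2386]), np.float64(0.00011533521789548061))
corner [0.6009 0.0216 0.113 ]
corner [ 0.6203 -0.1554  0.113 ]
corner [ 0.465  -0.1725  0.113 ]
corner [0.443  0.0039 0.113 ]
scene [355, 205, 31, 30, 492] [368.9573 218.5915] [ 0.5193 -0.3765  0.126 ]
top [329, 162, 24, 13, 199] [340.593  168.1809] [ 0.5465 -0.3703  0.126 ]
top [339, 179, 12, 11, 104] [344.6154 184.3654] [ 0.4962 -0.3808  0.126 ]
rack [ 0.4784 -0.3548] 1.379750001763511 res [[-0.0012 -0.0017]
 [ 0.0012  0.001 ]
 [-0.      0.0008]]
rack corner in frame [ 0.0513 -0.0904]
rack corner in frame [-0.0459 -0.0959]
rack corner in frame [-0.0296  0.1017]
rack corner in frame [0.0652 0.0958]
hole 0.0215 -0.0235 [ 0.5055 -0.3381  0.08  ] topcrop [612.5359 213.1269] scenecrop [573.3037 383.5078]
hole 0.0215 0.0235 [ 0.4594 -0.3292  0.08  ] topcrop [601.1674 285.4642] scenecrop [533.3777 426.6138]
hole 0.0215 0.07 [ 0.4137 -0.3204  0.08  ] topcrop [589.8475 357.3738] scenecrop [491.2265 472.1794]
hole -0.0215 0.0235 [ 0.4512 -0.3714  0.08  ] topcrop [667.3663 296.6996] scenecrop [599.5755 461.6301]
hole -0.0215 0.07 [ 0.4056 -0.3626  0.08  ] topcrop [656.2064 368.6146] scenecrop [558.4943 509.7287]
```

```bash
cat > m2.py <<'E'
from h import *
np.set_printoptions(precision=4,suppress=True)
T=lambda x,y:(205+(x+.5)/5-.5,140+(y+.5)/5-.5)
S=lambda x,y:(205+(x+.5)/4-.5,135+(y+.5)/4-.5)
sh=[onz("scene",S(*p),.08)[:2] for p in [(570,380),(527,422),(480,465)]]
print("scene holes",np.array(sh))
for z in(.08,.0,.05): print(z,"top holes",np.array([onz("top",T(*p),z)[:2] for p in [(605,215),(587,285),(570,356),(655,300),(632,370)]]))
print("scene corners",[onz("scene",S(*p),.08)[:2] for p in [(422,468),(733,375)]])
for z in(.08,0):print("top corners",z,[onz("top",T(*p),z)[:2] for p in [(585,105),(735,122),(663,422),(518,388)]])
t=cv2.imread("pics/top0.png");s=cv2.imread("pics/scene0.png")
a=cv2.resize(t[152:230,305:360],(423,600),interpolation=cv2.INTER_CUBIC)
b=cv2.resize(s[195:300,300:392],(526,600),interpolation=cv2.INTER_CUBIC)[:,:377]
cv2.imwrite("pics/rk.png",np.hstack([a,b]))
E
python3 m2.py
```

```text
scene holes [[ 0.5083 -0.3342]
 [ 0.4619 -0.3235]
 [ 0.4165 -0.3117]]
0.08 top holes [[ 0.5058 -0.332 ]
 [ 0.4612 -0.3189]
 [ 0.4162 -0.3065]
 [ 0.4506 -0.3622]
 [ 0.4064 -0.3458]]
0.0 top holes [[ 0.5106 -0.349 ]
 [ 0.463  -0.3349]
 [ 0.4149 -0.3217]
 [ 0.4517 -0.3812]
 [ 0.4044 -0.3637]]
0.05 top holes [[ 0.5076 -0.3384]
 [ 0.4619 -0.3249]
 [ 0.4157 -0.3122]
 [ 0.451  -0.3693]
 [ 0.4056 -0.3525]]
scene corners [array([ 0.3983, -0.2836]), array([ 0.5602, -0.4191])]
top corners 0.08 [array([ 0.5769, -0.3216]), array([ 0.5638, -0.4181]), array([ 0.3729, -0.3645]), array([ 0.3967, -0.2726])]
top corners 0 [array([ 0.5866, -0.3378]), array([ 0.5726, -0.4409]), array([ 0.3686, -0.3837]), array([ 0.394 , -0.2855])]
```

View pics/rk.png

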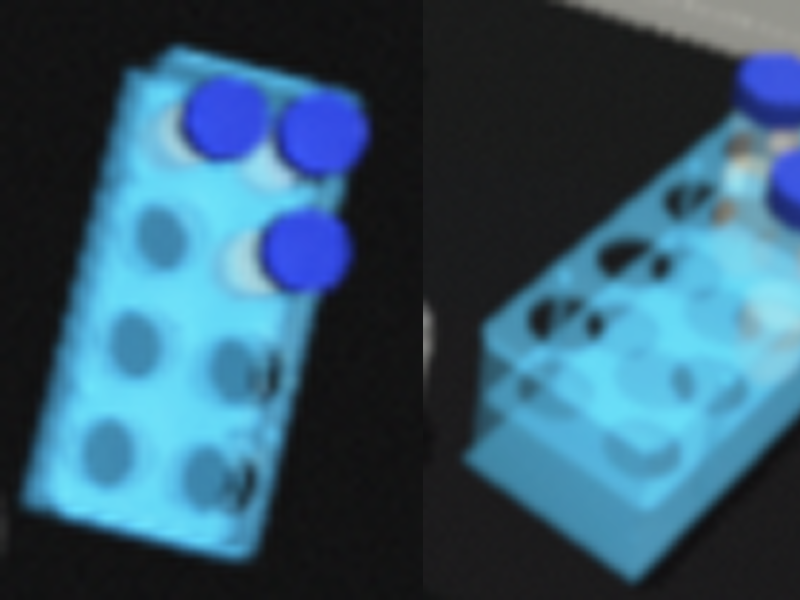

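The crops show the rack's top-plate corners at (175,47), (362,95) and (256,560) on the left half, and at (483,325) and (645,512) on the right half. Free hole 2 is at about (634,261).

```bash
cat > m3.py <<'E'
from h import *
np.set_printoptions(precision=4,suppress=True)
A=lambda x,y:onz("top",(305+(x+.5)/7.692-.5,152+(y+.5)/7.692-.5),.08)[:2]
B=lambda x,y:onz("scene",(300+(x-423+.5)/5.715-.5,195+(y+.5)/5.715-.5),.08)[:2]
# scene crop (423.. offset)
obs=[A(175,47),A(362,95),A(256,560),B(483,325),B(645,512),B(634,261),B(567,320),B(692,202)]
mod=[(.043,-.1),(-.043,-.1),(-.043,.1),(.043,.1),(-.043,.1),(.0215,.0235),(.0215,.07),(.0215,-.0235)]
C=np.array(obs);M=np.array(mod)
c0,m0=C.mean(0),M.mean(0);z=(C-c0)@[1,1j];w=(M-m0)@[1,1j];a=np.angle((np.conj(w)*z).sum())
Q=np.array([[np.cos(a),-np.sin(a)],[np.sin(a),np.cos(a)]]);t=c0-Q@m0
print("rack",t,a);print(np.c_[C,(C-t)@Q-M])
for x,y in [(.0215,-.0235),(.0215,.0235),(.0215,.07),(-.0215,.0235),(-.0215,.07),(.0215,-.07),(-.0215,-.07),(-.0215,-.0235)]: print(x,y,Q@[x,y]+t)
o=bot.observe();r=R.from_rotvec(o["eef_rot"]).as_matrix();print(r)
E
python3 m3.py
```

```text
rack [ 0.4758 -0.352 ] 1.2904003817844463
[[ 0.586  -0.3404 -0.0014 -0.0026]
 [ 0.5641 -0.4182  0.0038 -0.0031]
 [ 0.3717 -0.3665  0.0002 -0.0039]
 [ 0.3988 -0.2833  0.0016 -0.0069]
 [ 0.3429 -0.3704 -0.0115  0.0226]
 [ 0.4617 -0.3239  0.0015 -0.0021]
 [ 0.4175 -0.3117  0.0011 -0.0028]
 [ 0.5068 -0.3336  0.0047 -0.0011]]
0.0215 -0.0235 [ 0.5044 -0.3378]
0.0215 0.0235 [ 0.4592 -0.3248]
0.0215 0.07 [ 0.4145 -0.3119]
-0.0215 0.0235 [ 0.4473 -0.3661]
-0.0215 0.07 [ 0.4026 -0.3532]
0.0215 -0.07 [ 0.5491 -0.3507]
-0.0215 -0.07 [ 0.5372 -0.392 ]
-0.0215 -0.0235 [ 0.4925 -0.3791]
[[-0.0005  0.2356  0.9719]
 [-0.0011  0.9719 -0.2356]
 [-1.     -0.0012 -0.0003]]
```

```bash
cat > plan.py <<'E'
import sys
from h import *
np.set_printoptions(precision=4,suppress=True)
def des(yaw):
    y=np.array([np.cos(yaw),np.sin(yaw),0]);x=np.array([0,0,-1.]);return np.c_[x,y,np.cross(x,y)]
def plan(P,yaw=.117,n=5,vmax=.048,wmax=.14):
    o=bot.observe();p=np.array(o["tcp_pos"]);r=R.from_rotvec(o["eef_rot"]);D=R.from_matrix(des(yaw))
    print("t",round(o["t"],2),"p",p,"F",np.round(o["force"],1),"gap",round(o["finger_gap"],4),"q",np.round(o["q"],2),"err",np.round((r.inv()*D).as_rotvec(),3))
    for k in range(n):
        w=(r.inv()*D).as_rotvec();w*=min(1/(n-k),wmax/max(1e-9,np.linalg.norm(w)))if 1 else 1
        d=np.array(P)-p;d=d*min(1/(n-k),vmax/max(1e-9,np.linalg.norm(d)))
        print([round(float(v),3) for v in w]+[round(float(v),2) for v in r.inv().apply(d)*100]);p=p+d;r=r*R.from_rotvec(w)
if __name__=="__main__":
    a=[float(v) for v in sys.argv[1:]];plan(a[:3],a[3] if len(a)>3 else .117,int(a[4]) if len(a)>4 else 5)
E
python3 plan.py .538 -.119 .32 .117 16
```

```text
t 0.1 p [0.1295 0.5343 0.2462] F [-0.  -0.3  0.2] gap 0.0883 q [ 1.12  0.38  1.3  -0.    1.46 -0.22] err [1.216 0.001 0.001]
[0.076, 0.0, 0.0, -0.45, -3.34, 3.42]
[0.076, 0.0, 0.0, -0.45, -3.07, 3.66]
[0.076, 0.0, 0.0, -0.46, -2.79, 3.88]
[0.076, 0.0, 0.0, -0.46, -2.48, 4.08]
[0.076, 0.0, 0.0, -0.46, -2.17, 4.26]
[0.076, 0.0, 0.0, -0.46, -1.84, 4.41]
[0.076, 0.0, 0.0, -0.46, -1.5, 4.54]
[0.076, 0.0, 0.0, -0.46, -1.15, 4.64]
[0.076, 0.0, 0.0, -0.46, -0.79, 4.71]
[0.076, 0.0, 0.0, -0.46, -0.43, 4.76]
[0.076, 0.0, 0.0, -0.46, -0.07, 4.78]
[0.076, 0.0, 0.0, -0.46, 0.3, 4.77]
[0.076, 0.0, 0.0, -0.46, 0.66, 4.73]
[0.076, 0.0, 0.0, -0.46, 1.01, 4.67]
[0.076, 0.0, 0.0, -0.46, 1.37, 4.58]
[0.076, 0.0, 0.0, -0.46, 1.71, 4.46]
```

>>> play_rows:
  targets:
    - [0.08,0,0,-0.6,-3.3,3.4,1]
    - [0.08,0,0,-0.6,-3.1,3.7,1]
    - [0.08,0,0,-0.6,-2.8,3.9,1]
    - [0.08,0,0,-0.6,-2.5,4.1,1]
    - [0.08,0,0,-0.6,-2.2,4.2,1]

```text
t: 0.6
tcp_pos: [0.2541, 0.3262, 0.2741]
eef_rot: [0.499, 1.514, -0.508]
force: [1.2, 0.7, 0.3]
finger_gap: 0.0881
```

>>> play_rows:
  targets:
    - [0.08,0,0,-0.6,-1.8,4.4,1]
    - [0.08,0,0,-0.6,-1.5,4.5,1]
    - [0.08,0,0,-0.6,-1.1,4.6,1]
    - [0.08,0,0,-0.6,-0.8,4.7,1]
    - [0.08,0,0,-0.6,-0.4,4.7,1]

```text
t: 1.1
tcp_pos: [0.3741, 0.1115, 0.3055]
eef_rot: [0.819, 1.41, -0.83]
force: [0.4, 1.1, -0.1]
finger_gap: 0.088
```

```bash
python3 plan.py .538 -.119 .31 .117 10
```

```text
t 1.1 p [0.3741 0.1115 0.3055] F [ 0.4  1.1 -0.1] gap 0.088 q [-0.01  0.05  1.56 -0.01  1.53 -0.52] err [0.395 0.003 0.006]
[0.039, 0.0, 0.001, -0.04, 0.3, 2.81]
[0.039, 0.0, 0.001, -0.04, 0.41, 2.8]
[0.039, 0.0, 0.001, -0.04, 0.52, 2.78]
[0.039, 0.0, 0.001, -0.04, 0.63, 2.76]
[0.039, 0.0, 0.001, -0.04, 0.74, 2.73]
[0.039, 0.0, 0.001, -0.04, 0.85, 2.7]
[0.039, 0.0, 0.001, -0.04, 0.95, 2.66]
[0.039, 0.0, 0.001, -0.04, 1.06, 2.62]
[0.039, 0.0, 0.001, -0.04, 1.16, 2.58]
[0.039, 0.0, 0.001, -0.04, 1.26, 2.53]
```

>>> play_rows:
  targets:
    - [0.07,0,0,0,0.3,4,1]
    - [0.07,0,0,0,0.5,4,1]
    - [0.07,0,0,0,0.8,4,1]
    - [0.07,0,0,0,1.1,4,1]
    - [0.07,0,0,0,1.3,3.8,1]

```text
t: 1.6
tcp_pos: [0.485, -0.0696, 0.3062]
eef_rot: [1.098, 1.273, -1.109]
force: [0.9, -0.2, -0.4]
finger_gap: 0.088
```

```bash
python3 plan.py .538 -.119 .30 .117 3
```

```text
t 1.6 p [ 0.485  -0.0696  0.3062] F [ 0.9 -0.2 -0.4] gap 0.088 q [-0.38  0.24  1.34 -0.01  1.57 -0.52] err [0.026 0.004 0.005]
[0.009, 0.001, 0.002, 0.21, 1.51, 1.88]
[0.009, 0.001, 0.002, 0.21, 1.53, 1.87]
[0.009, 0.001, 0.002, 0.21, 1.55, 1.85]
```

>>> play_rows:
  targets:
    - [0.01,0,0,0.2,1.6,1.9,1]
    - [0.01,0,0,0.2,1.6,1.9,1]
    - [0.01,0,0,0.2,1.5,1.8,1]
    - [0,0,0,0,0,0,1]
    - [0,0,0,0,0,0,1]

```text
t: 2.1
tcp_pos: [0.5416, -0.1259, 0.2966]
eef_rot: [1.127, 1.262, -1.141]
force: [0.4, -0.0, 0.1]
finger_gap: 0.0878
```

```bash
python3 plan.py .538 -.119 .199 .117 4
python3 -c "
from h import *
cv2.imwrite('pics/s1.png',cv2.resize(bot.capture('scene')[90:250,190:350,::-1],(600,600),interpolation=2))"
```

```text
t 2.1 p [ 0.5416 -0.1259  0.2966] F [ 0.4 -0.   0.1] gap 0.0878 q [-0.44  0.37  1.18 -0.01  1.61 -0.54] err [-0.014  0.001  0.01 ]
[-0.003, 0.0, 0.002, 2.44, -0.05, -0.18]
[-0.003, 0.0, 0.002, 2.44, -0.05, -0.18]
[-0.003, 0.0, 0.002, 2.44, -0.06, -0.18]
[-0.003, 0.0, 0.002, 2.44, -0.06, -0.18]
```

View pics/s1.png

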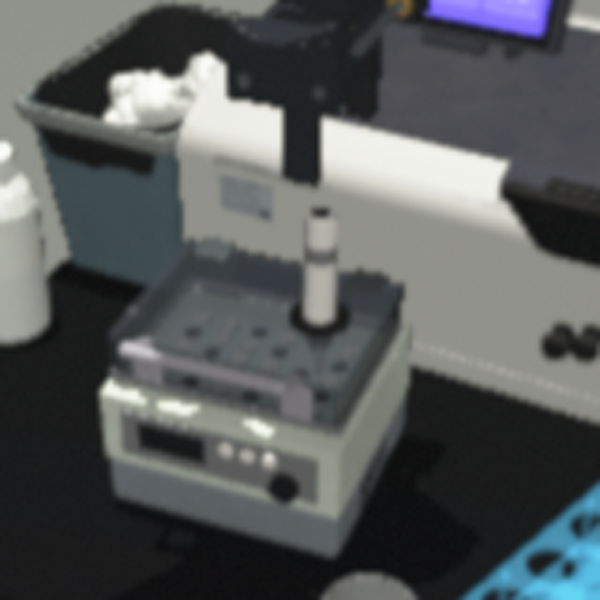

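The open fingers stand above the probe, whose grip top is at crop (320,212). I'll correct about 7 mm sideways and descend.

>>> play_rows:
  targets:
    - [-0.01,0,0,1,-0.2,-0.6,1]
    - [0,0,0.01,3,0,-0.1,1]
    - [0,0,0,3,0,0,1]
    - [0,0,0,2.2,0,0,1]
    - [0,0,0,0,0,0,1]

```text
t: 2.65
tcp_pos: [0.5358, -0.1149, 0.2046]
eef_rot: [1.122, 1.257, -1.12]
force: [0.8, -0.3, 0.0]
finger_gap: 0.088
```

```bash
python3 plan.py .538 -.119 .199 .117 1
```

```text
t 2.65 p [ 0.5358 -0.1149  0.2046] F [ 0.8 -0.3  0. ] gap 0.088 q [-0.43  0.41  1.38 -0.    1.35 -0.55] err [ 0.001  0.003 -0.004]
[0.001, 0.003, -0.004, 0.56, 0.17, 0.43]
```

>>> play_rows:
  targets:
    - [0,0,0,0.4,0.2,0.4,1]
    - [0,0,0,0,0,0,0.6]
    - [0,0,0,0,0,0,0]
    - [0,0,0,0,0,0,0]
    - [0,0,0,0,0,0,0]
  grip_force: 25

```text
t: 3.15
tcp_pos: [0.5393, -0.1185, 0.2052]
eef_rot: [1.121, 1.251, -1.116]
force: [-1.1, 0.4, 0.5]
finger_gap: 0.0581
```

```bash
python3 plan.py .5383 -.119 .30 .117 5
```

```text
t 3.15 p [ 0.5393 -0.1185  0.2052] F [-1.1  0.4  0.5] gap 0.0581 q [-0.43  0.41  1.37 -0.    1.35 -0.55] err [ 0.003  0.007 -0.011]
[0.001, 0.001, -0.002, -1.9, -0.0, 0.02]
[0.001, 0.001, -0.002, -1.9, -0.0, 0.02]
[0.001, 0.001, -0.002, -1.9, -0.01, 0.02]
[0.001, 0.001, -0.002, -1.9, -0.01, 0.01]
[0.001, 0.001, -0.002, -1.9, -0.02, 0.01]
```

>>> play_rows:
  targets:
    - [0,0,0,0,0,0,0]
    - [0,0,0,0,0,0,0]
    - [0,0,0,0,0,0,0]
    - [0,0,0,0,0,0,0]
    - [0,0,0,0,0,0,0]

```text
t: 3.65
tcp_pos: [0.5394, -0.1185, 0.2058]
eef_rot: [1.121, 1.25, -1.116]
force: [0.1, 0.0, 0.0]
finger_gap: 0.021
```

```bash
python3 plan.py .5383 -.119 .30 .117 5
```

```text
t 3.65 p [ 0.5394 -0.1185  0.2058] F [0.1 0.  0. ] gap 0.021 q [-0.43  0.41  1.37 -0.    1.35 -0.55] err [ 0.002  0.007 -0.011]
[0.0, 0.001, -0.002, -1.88, -0.0, 0.02]
[0.0, 0.001, -0.002, -1.88, -0.01, 0.02]
[0.0, 0.001, -0.002, -1.88, -0.01, 0.02]
[0.0, 0.001, -0.002, -1.88, -0.01, 0.01]
[0.0, 0.001, -0.002, -1.88, -0.02, 0.01]
```

>>> play_rows:
  targets:
    - [0,0,0,-1,0,0,0]
    - [0,0,0,-2,0,0,0]
    - [0,0,0,-2.5,0,0,0]
    - [0,0,0,-2.5,0,0,0]
    - [0,0,0,-2.5,0,0,0]

```text
t: 4.15
tcp_pos: [0.5369, -0.1175, 0.3135]
eef_rot: [1.121, 1.257, -1.119]
force: [1.0, 0.1, -0.7]
finger_gap: 0.0211
```

```bash
python3 plan.py .4617 -.3243 .31 .117 8
```

```text
t 4.15 p [ 0.5369 -0.1175  0.3135] F [ 1.   0.1 -0.7] gap 0.0211 q [-0.43  0.34  1.17 -0.    1.63 -0.55] err [ 0.002  0.003 -0.005]
[0.0, 0.0, -0.001, 0.05, -1.24, 2.46]
[0.0, 0.0, -0.001, 0.05, -1.24, 2.46]
[0.0, 0.0, -0.001, 0.05, -1.24, 2.46]
[0.0, 0.0, -0.001, 0.04, -1.24, 2.46]
[0.0, 0.0, -0.001, 0.04, -1.24, 2.46]
[0.0, 0.0, -0.001, 0.04, -1.24, 2.46]
[0.0, 0.0, -0.001, 0.04, -1.24, 2.46]
[0.0, 0.0, -0.001, 0.04, -1.24, 2.46]
```

>>> play_rows:
  targets:
    - [0,0,0,0,-0.8,1.6,0]
    - [0,0,0,0,-1.3,2.6,0]
    - [0,0,0,0,-1.6,3.1,0]
    - [0,0,0,0,-1.6,3.1,0]
    - [0,0,0,0,-1.6,3.1,0]

```text
t: 4.65
tcp_pos: [0.4848, -0.2607, 0.3222]
eef_rot: [1.116, 1.249, -1.108]
force: [0.8, 0.1, -0.3]
finger_gap: 0.0213
```

```bash
python3 plan.py .4617 -.3243 .31 .117 4
```

```text
t 4.65 p [ 0.4848 -0.2607  0.3222] F [ 0.8  0.1 -0.3] gap 0.0213 q [-0.71  0.33  1.16  0.    1.64 -0.84] err [ 0.01   0.01  -0.015]
[0.003, 0.002, -0.004, 0.31, -0.78, 1.5]
[0.003, 0.002, -0.004, 0.31, -0.77, 1.5]
[0.003, 0.002, -0.004, 0.31, -0.77, 1.51]
[0.003, 0.002, -0.004, 0.31, -0.76, 1.51]
```

>>> play_rows:
  targets:
    - [0,0,0,0.3,-0.6,2,0]
    - [0,0,0,0.3,-0.6,1.6,0]
    - [0,0,0,0.3,-0.5,1,0]
    - [0,0,0,0,-0.3,0.5,0]
    - [0,0,0,0,0,0,0]

```text
t: 5.15
tcp_pos: [0.4688, -0.3194, 0.3157]
eef_rot: [1.119, 1.245, -1.112]
force: [0.3, 0.1, -0.7]
finger_gap: 0.021
```

```bash
python3 plan.py .4617 -.3243 .25 .117 4
python3 -c "
from h import *
cv2.imwrite('pics/s2.png',np.hstack([cv2.resize(bot.capture('scene')[140:300,290:393,::-1],(386,600),interpolation=2),cv2.resize(bot.capture('top')[130:240,285:360,::-1],(409,600),interpolation=2)]))"
```

```text
t 5.15 p [ 0.4688 -0.3194  0.3157] F [ 0.3  0.1 -0.7] gap 0.021 q [-0.81  0.37  1.12  0.01  1.63 -0.93] err [ 0.005  0.011 -0.016]
[0.001, 0.003, -0.004, 1.64, -0.22, 0.08]
[0.001, 0.003, -0.004, 1.64, -0.21, 0.09]
[0.001, 0.003, -0.004, 1.64, -0.2, 0.09]
[0.001, 0.003, -0.004, 1.64, -0.2, 0.1]
```

View pics/s2.png

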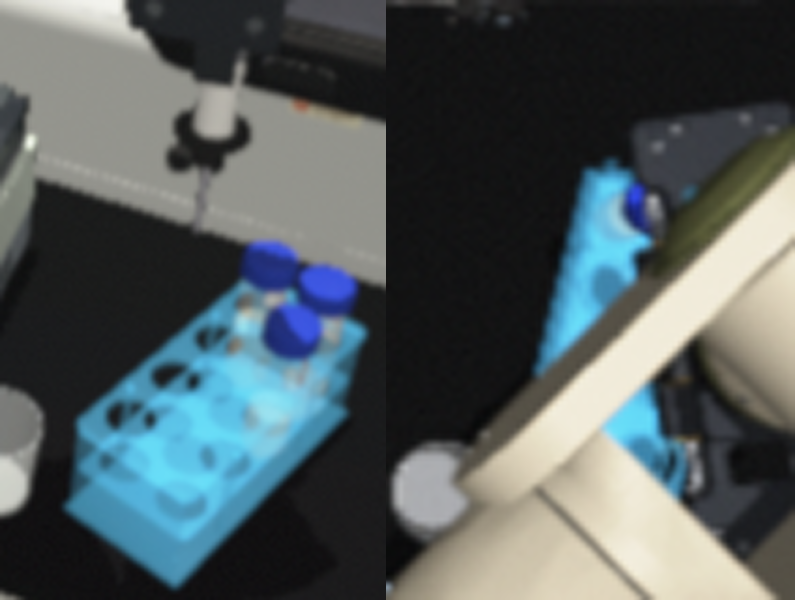

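The probe hangs from the gripper with its flange at (213,132) and its tip at (200,228) in the left crop. I'll check whether it is upright by projecting it.

```bash
python3 - <<'E'
from h import *
o=bot.observe();p=np.array(o["tcp_pos"]);print(p)
f=600/160
for dz in(-.1228,-.0503,-.03): print(dz,(proj("scene",p+[0,0,dz])[0]-[290,140])*f)
# observed tip/flange as world on the planes
for uv,dz in(((200,228),-.1228),((213,132),-.0503)): print(onz("scene",(290+uv[0]/f,140+uv[1]/f),p[2]+dz)-p)
for y,x in((.0235,.0215),): print((proj("scene",[.4617,-.3240,.08])[0]-[290,140])*f)
E
python3 plan.py .4617 -.3243 .225 .117 4
```

```text
[ 0.46917174 -0.31864318  0.31574225]
-0.1228 [192.97863203 228.22398218]
-0.0503 [209.69053619 126.81694049]
-0.03 [214.75038739  96.23858964]
[ 0.00215111 -0.00351006 -0.1228    ]
[-0.00390236 -0.00318678 -0.0503    ]
[174.57069571 375.97892544]
t 5.25 p [ 0.4692 -0.3186  0.3157] F [-0.2 -0.2 -0.5] gap 0.021 q [-0.81  0.37  1.12  0.01  1.63 -0.93] err [ 0.006  0.011 -0.016]
[0.002, 0.003, -0.004, 2.27, -0.24, 0.09]
[0.002, 0.003, -0.004, 2.27, -0.23, 0.1]
[0.002, 0.003, -0.004, 2.27, -0.22, 0.11]
[0.002, 0.003, -0.004, 2.27, -0.21, 0.11]
```

>>> play_rows:
  targets:
    - [0,0,0,0.5,-0.5,0.2,0]
    - [0,0.01,-0.01,1.5,-0.3,0.1,0]
    - [0,0,0,2,0,0,0]
    - [0,0,0,2,0,0,0]
    - [0,0,0,0,0,0,0]

```text
t: 5.75
tcp_pos: [0.4615, -0.3205, 0.2511]
eef_rot: [1.118, 1.265, -1.112]
force: [-0.1, -0.2, -1.2]
finger_gap: 0.0214
```

```bash
python3 plan.py .4617 -.322 .20 .117 4
```

```text
t 5.75 p [ 0.4615 -0.3205  0.2511] F [-0.1 -0.2 -1.2] gap 0.0214 q [-0.82  0.4   1.26  0.    1.49 -0.95] err [ 0.009 -0.001 -0.004]
[0.002, -0.0, -0.001, 1.28, -0.01, 0.04]
[0.002, -0.0, -0.001, 1.28, -0.0, 0.04]
[0.002, -0.0, -0.001, 1.28, -0.0, 0.04]
[0.002, -0.0, -0.001, 1.28, -0.0, 0.04]
```

>>> play_rows:
  targets:
    - [0,0,0,1.7,0,0.2,0]
    - [0,0,0,2,0,0,0]
    - [0,0,0,2,0,0,0]
    - [0,0,0,2,0,0,0]
    - [0,0,0,0.3,0,0,0]

```text
t: 6.25
tcp_pos: [0.4625, -0.3221, 0.1702]
eef_rot: [1.117, 1.264, -1.111]
force: [-0.0, -0.4, -1.6]
finger_gap: 0.0212
```

```bash
python3 plan.py .4617 -.322 .133 .117 4
python3 -c "
from h import *
cv2.imwrite('pics/s3.png',cv2.resize(bot.capture('scene')[160:300,280:393,::-1],(484,600),interpolation=2))"
```

```text
t 6.25 p [ 0.4625 -0.3221  0.1702] F [-0.  -0.4 -1.6] gap 0.0212 q [-0.82  0.47  1.39  0.    1.28 -0.95] err [ 0.011 -0.    -0.004]
[0.003, -0.0, -0.001, 0.93, -0.02, -0.0]
[0.003, -0.0, -0.001, 0.93, -0.02, -0.0]
[0.003, -0.0, -0.001, 0.93, -0.02, -0.0]
[0.003, -0.0, -0.001, 0.93, -0.02, -0.0]
```

View pics/s3.png

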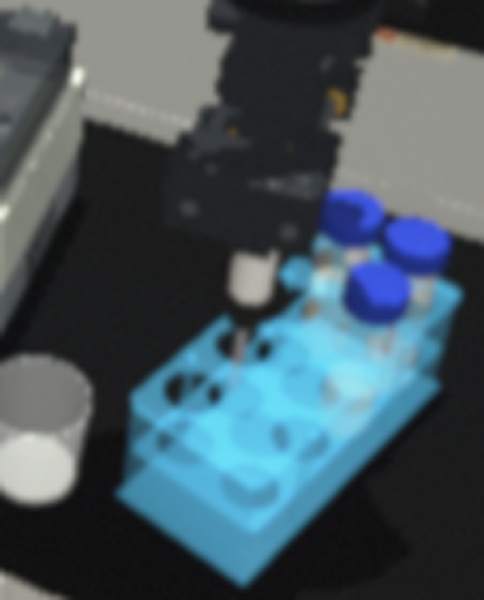

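The stem enters middle hole 2 at about (240,345), close to the hole's centre. I'll lower it the rest of the way.

>>> play_rows:
  targets:
    - [0,0,0,1,0,0,0]
    - [0,0,0,1,0,0,0]
    - [0,0,0,1,0,0,0]
    - [0,0,0,0.5,0,0,0]
    - [0,0,0,0.2,0,0,0]

```text
t: 6.8
tcp_pos: [0.4641, -0.3233, 0.1341]
eef_rot: [1.115, 1.258, -1.11]
force: [0.0, 0.6, -1.0]
finger_gap: 0.0209
```

```bash
python3 plan.py .4617 -.322 .133 .117 1
```

```text
t 6.8 p [ 0.4641 -0.3233  0.1341] F [ 0.   0.6 -1. ] gap 0.0209 q [-0.82  0.51  1.43  0.    1.19 -0.95] err [ 0.011  0.005 -0.008]
[0.011, 0.005, -0.008, 0.11, -0.22, -0.16]
```

Near the seat. I'll creep down until contact, with force checks.

>>> play_rows:
  targets:
    - [0,0,0,0.2,-0.2,-0.1,0]
    - [0,0,0,0.2,0,0,0]
    - [0,0,0,0.1,0,0,0]
    - [0,0,0,0,0,0,0]
    - [0,0,0,0,0,0,0]

```text
t: 7.3
tcp_pos: [0.4625, -0.3234, 0.1328]
eef_rot: [1.113, 1.251, -1.11]
force: [-0.1, 0.1, -1.0]
finger_gap: 0.0213
```

>>> play_rows:
  targets:
    - [0,0,0,0.3,0,0,0]
    - [0,0,0,0.3,0,0,0]
    - [0,0,0,0.2,0,0,0]
    - [0,0,0,0,0,0,0]
    - [0,0,0,0,0,0,0]

```text
t: 7.8
tcp_pos: [0.4626, -0.324, 0.1326]
eef_rot: [1.109, 1.243, -1.11]
force: [-0.1, 0.2, -1.4]
finger_gap: 0.0211
```

>>> play_rows:
  targets:
    - [0,0.01,-0.01,0.6,0,0,0]
    - [0,0.01,-0.01,0.4,0,0,0]
    - [0,0,0,0,0,0,0]
    - [0,0,0,0,0,0,0]
    - [0,0,0,0,0,0,0]

```text
t: 8.3
tcp_pos: [0.4639, -0.3265, 0.1296]
eef_rot: [1.108, 1.263, -1.117]
force: [-0.1, 0.4, -0.5]
finger_gap: 0.0213
```

```bash
python3 plan.py .4617 -.322 .133 .117 1
python3 -c "
from h import *
o=bot.observe();print(o['torque'])
cv2.imwrite('pics/s4.png',cv2.resize(bot.capture('scene')[200:290,310:380,::-1],(467,600),interpolation=2))"
```

```text
t 8.3 p [ 0.4639 -0.3265  0.1296] F [-0.1  0.4 -0.5] gap 0.0213 q [-0.82  0.52  1.43 -0.01  1.19 -0.95] err [0.013 0.007 0.001]
[0.013, 0.007, 0.001, -0.34, -0.16, -0.47]
[-0.01220241  0.06649965 -0.04632675]
```

View pics/s4.png

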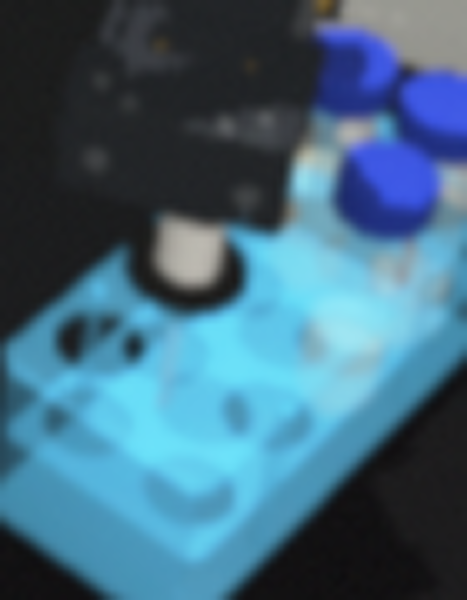

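The flange at (187,268) covers hole 2 and looks essentially seated. One more small press, correcting 3 mm sideways.

>>> play_rows:
  targets:
    - [0.01,0,0,0.4,-0.1,-0.4,0]
    - [0,0,0,0.5,0,0,0]
    - [0,0,0,0,0,0,0]
    - [0,0,0,0,0,0,0]
    - [0,0,0,0,0,0,0]

```text
t: 8.85
tcp_pos: [0.4641, -0.3271, 0.1284]
eef_rot: [1.108, 1.242, -1.127]
force: [-0.2, -0.4, -0.3]
finger_gap: 0.0216
```

>>> play_rows:
  targets:
    - [0,0,0,0,0,0,0.5]
    - [0,0,0,0,0,0,0.6]
    - [0,0,0,0,0,0,0.7]
    - [0,0,0,0,0,0,0.7]
    - [0,0,0,0,0,0,0.7]

```text
t: 9.35
tcp_pos: [0.4639, -0.3267, 0.1264]
eef_rot: [1.109, 1.245, -1.128]
force: [0.6, 0.3, 1.1]
finger_gap: 0.0592
```

```bash
python3 plan.py .4641 -.326 .32 .117 5
python3 -c "
from h import *
cv2.imwrite('pics/s5.png',cv2.resize(bot.capture('scene')[190:290,300:390,::-1],(540,600),interpolation=2))"
```

```text
t 9.35 p [ 0.4639 -0.3267  0.1264] F [0.6 0.3 1.1] gap 0.0592 q [-0.82  0.52  1.44 -0.01  1.16 -0.93] err [ 0.002  0.02  -0.003]
[0.0, 0.004, -0.001, -3.87, 0.02, 0.07]
[0.0, 0.004, -0.001, -3.87, 0.02, 0.05]
[0.0, 0.004, -0.001, -3.87, 0.01, 0.03]
[0.0, 0.004, -0.001, -3.87, 0.01, 0.02]
[0.0, 0.004, -0.001, -3.87, 0.01, 0.0]
```

View pics/s5.png

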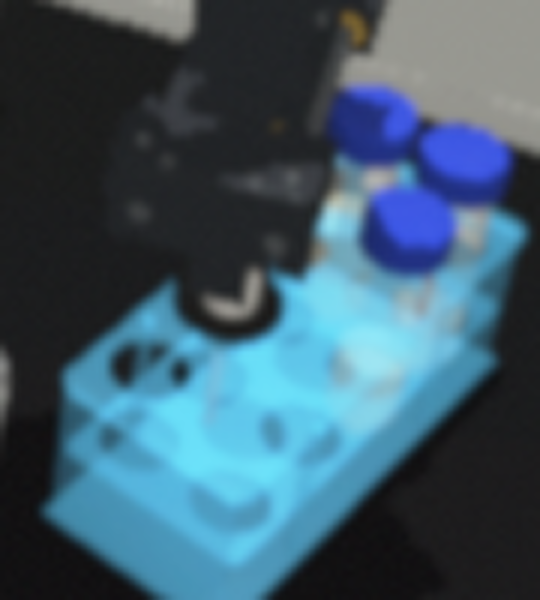

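Released, with the flange on the rack at (230,305) and the probe upright. I'll withdraw straight up.

>>> play_rows:
  targets:
    - [0,0,0,-1.5,0,0,0.8]
    - [0,0,0,-2.5,0,0,0.8]
    - [0,0,0,-4,0,0,0.8]
    - [0,0,0,-4,0,0,0.8]
    - [0,0,0,-4,0,0,0.8]

```text
t: 9.9
tcp_pos: [0.4616, -0.3223, 0.2862]
eef_rot: [1.113, 1.259, -1.129]
force: [0.2, -0.6, -0.4]
finger_gap: 0.0703
```

```bash
python3 plan.py .434 -.0868 .26 .117 7
python3 - <<'E'
from h import *
im=bot.capture("scene");cv2.imwrite("pics/s6.png",im[:,:,::-1])
# grip: bright low-sat pixels near rack
h=cv2.cvtColor(im,cv2.COLOR_RGB2HSV);m=((h[...,1]<70)&(h[...,2]>110)).astype(np.uint8);m[:,:325]=0;m[:205]=0;m[:,352:]=0;m[255:]=0
ys,xs=np.nonzero(m);print(len(xs),xs.min(),xs.max(),ys.min(),ys.max())
for z in(.085,.166): print(z,proj("scene",[.4622,-.3245,z]))
for y in np.unique(ys): print(y,xs[ys==y].mean().round(1),(ys==y).sum(),end="; ")
E
```

```text
t 9.9 p [ 0.4616 -0.3223  0.2862] F [ 0.2 -0.6 -0.4] gap 0.0703 q [-0.82  0.38  1.19 -0.01  1.57 -0.93] err [0.002 0.009 0.005]
[0.0, 0.001, 0.001, 0.34, 0.01, -3.39]
[0.0, 0.001, 0.001, 0.35, 0.01, -3.39]
[0.0, 0.001, 0.001, 0.35, 0.01, -3.39]
[0.0, 0.001, 0.001, 0.36, 0.0, -3.39]
[0.0, 0.001, 0.001, 0.36, 0.0, -3.39]
[0.0, 0.001, 0.001, 0.36, 0.0, -3.39]
[0.0, 0.001, 0.001, 0.37, 0.0, -3.39]
251 334 351 213 242
0.085 [[337.07879869 238.69908989]]
0.166 [[341.41998199 212.79763963]]
213 338.5 2; 214 341.6 5; 215 341.5 10; 216 341.5 10; 217 341.5 10; 218 341.5 10; 219 341.5 10; 220 341.5 10; 221 341.5 10; 222 341.0 9; 223 341.5 8; 224 342.0 5; 226 336.5 2; 227 339.5 10; 228 339.5 10; 229 339.5 10; 230 339.5 10; 231 340.5 11; 232 339.5 10; 233 340.0 12; 234 338.5 10; 235 338.5 10; 236 338.5 10; 237 338.0 9; 238 338.0 9; 239 338.0 9; 240 338.0 9; 241 338.0 7; 242 338.5 4;
```

The grip projects exactly where an upright, seated probe should: top row 214 and base row 242, against 213 and 239 predicted. On to the rail.

>>> play_rows:
  targets:
    - [0,0,0,0,0,-2,0.6]
    - [0,0,0,0.2,0,-3.5,0.5]
    - [0,0,0,0.4,0,-4,0.4]
    - [0,0,0,0.4,0,-4,0.4]
    - [0,0,0,0.4,0,-4,0.4]

```text
t: 10.45
tcp_pos: [0.4423, -0.1492, 0.2768]
eef_rot: [1.112, 1.235, -1.131]
force: [1.1, -0.5, -0.4]
finger_gap: 0.0357
```

```bash
python3 plan.py .4345 -.0868 .23 .117 4
```

```text
t 10.45 p [ 0.4423 -0.1492  0.2768] F [ 1.1 -0.5 -0.4] gap 0.0357 q [-0.57  0.2   1.47 -0.02  1.45 -0.68] err [-0.005  0.026 -0.008]
[-0.001, 0.006, -0.002, 1.13, -0.03, -1.6]
[-0.001, 0.006, -0.002, 1.14, -0.02, -1.59]
[-0.001, 0.006, -0.002, 1.15, -0.02, -1.59]
[-0.001, 0.006, -0.002, 1.16, -0.02, -1.58]
```

>>> play_rows:
  targets:
    - [0,0.01,0,1,0,-2,0.4]
    - [0,0.01,0,1,0,-1.6,0.4]
    - [0,0,0,1,0,-0.8,0.4]
    - [0,0,0,1,0,-0.4,0.4]
    - [0,0,0,0.2,0,0,0.4]

```text
t: 10.95
tcp_pos: [0.4354, -0.0948, 0.2327]
eef_rot: [1.123, 1.252, -1.117]
force: [0.1, -0.5, -0.4]
finger_gap: 0.0352
```

```bash
python3 plan.py .4345 -.0868 .164 .117 4
python3 -c "
from h import *
a=bot.capture('scene')[130:250,205:315,::-1]
cv2.imwrite('pics/s7.png',cv2.resize(a,(550,600),interpolation=2))"
```

```text
t 10.95 p [ 0.4354 -0.0948  0.2327] F [ 0.1 -0.5 -0.4] gap 0.0352 q [-0.48  0.21  1.6   0.    1.33 -0.6 ] err [ 0.001  0.006 -0.01 ]
[0.0, 0.001, -0.002, 1.72, -0.01, -0.21]
[0.0, 0.001, -0.002, 1.72, -0.01, -0.21]
[0.0, 0.001, -0.002, 1.72, -0.01, -0.21]
[0.0, 0.001, -0.002, 1.72, -0.0, -0.2]
```

View pics/s7.png

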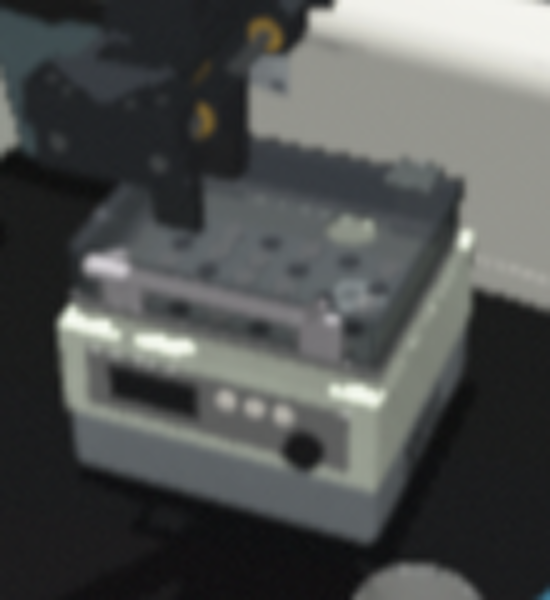

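The rail is clear below the fingers, running from (85,262) to (340,315), and the fingers are near its middle. I'll descend partway and cross-check its position in this view.

>>> play_rows:
  targets:
    - [0,0,0,1.2,0,-0.5,0.4]
    - [0,0,0,1.3,0,-0.4,0.4]
    - [0,0,0,1,0,-0.2,0.4]
    - [0,0,0,0.2,0,0,0.4]
    - [0,0,0,0,0,0,0.4]

```text
t: 11.5
tcp_pos: [0.4361, -0.0862, 0.1965]
eef_rot: [1.124, 1.246, -1.117]
force: [-1.1, -0.1, -0.0]
finger_gap: 0.0353
```

```bash
python3 plan.py .4345 -.0868 .164 .117 3; python3 -c "
from h import *
for p in[(85,262),(340,315)]: print(onz('scene',(205+p[0]/5,130+p[1]/5),.168))
im=bot.capture('top');cv2.imwrite('pics/t7.png',im[:,:,::-1])"
```

```text
t 11.5 p [ 0.4361 -0.0862  0.1965] F [-1.1 -0.1 -0. ] gap 0.0353 q [-0.46  0.24  1.67  0.    1.22 -0.58] err [-0.001  0.009 -0.014]
[-0.0, 0.003, -0.005, 1.08, -0.07, 0.01]
[-0.0, 0.003, -0.005, 1.08, -0.06, 0.01]
[-0.0, 0.003, -0.005, 1.08, -0.06, 0.01]
[ 0.42771003 -0.02857603  0.168     ]
[ 0.45042649 -0.15943215  0.168     ]
```

>>> play_rows:
  targets:
    - [0,0,0,1.1,0,0,0.4]
    - [0,0,-0.01,1.1,0,0,0.4]
    - [0,0,0,0.9,0,0,0.4]
    - [0,0,0,0.3,0,0,0.4]
    - [0,0,0,0,0,0,0.4]

```text
t: 12.05
tcp_pos: [0.4376, -0.0876, 0.1625]
eef_rot: [1.119, 1.249, -1.124]
force: [0.2, -0.3, -0.3]
finger_gap: 0.0354
```

```bash
python3 plan.py .4355 -.0868 .163 .117 1
```

```text
t 12.05 p [ 0.4376 -0.0876  0.1625] F [ 0.2 -0.3 -0.3] gap 0.0354 q [-0.46  0.29  1.71 -0.01  1.13 -0.57] err [-0.001  0.011 -0.006]
[-0.001, 0.011, -0.006, -0.05, -0.2, -0.1]
```

Clear of contact and straddling. I'll close gently.

>>> play_rows:
  targets:
    - [0,0,0,0,-0.1,0,0.25]
    - [0,0,0,0,0,0,0]
    - [0,0,0,0,0,0,0]
    - [0,0,0,0,0,0,0]
    - [0,0,0,0,0,0,0]
  grip_force: 20

```text
t: 12.55
tcp_pos: [0.4353, -0.088, 0.1631]
eef_rot: [1.117, 1.251, -1.126]
force: [3.9, 1.5, -3.7]
finger_gap: 0.0092
```

```bash
cat > arc.py <<'E'
import sys
from plan import *
# arc relative to pose p0 (grip at shut): args: p0x p0y p0z then arc-steps (rad) for 5 rows
yaw=.117;ex=np.array([np.cos(yaw),np.sin(yaw),0]);r=np.hypot(.165,.055);a0=np.arctan2(.055,.165)
def pos(p0,th): H=p0+.165*ex-[0,0,.055]; return H+r*(-np.cos(a0+th)*ex+[0,0,np.sin(a0+th)])
if __name__=="__main__":
    a=[float(v) for v in sys.argv[1:]];p0=np.array(a[:3])
    o=bot.observe();p=np.array(o["tcp_pos"]);H=p0+.165*ex-[0,0,.055]
    d=p-H;th=np.arctan2(d[2],-d@ex)-a0
    rr=R.from_rotvec(o["eef_rot"]);D=R.from_matrix(des(yaw))
    print("t",round(o["t"],2),"p",p,"F",np.round(o["force"],1),"gap",round(o["finger_gap"],4),"theta",round(th,3),"rad err mm",round((np.hypot(d[2],d@ex)-r)*1e3,1),"side mm",round(d@[-ex[1],ex[0],0]*1e3,1),"rot err",np.round((rr.inv()*D).as_rotvec(),3))
    t=th;q=p
    for s in a[3:]:
        t=t+s;n=pos(p0,t);v=rr.inv().apply(n-q)*100;print(round(t,3),np.round(v,2));q=n
E
python3 arc.py .4365 -.0876 .1625 .03 .05 .06 .06 .06
```

```text
t 12.55 p [ 0.4353 -0.088   0.1631] F [ 3.9  1.5 -3.7] gap 0.0092 theta 0.001 rad err mm 1.4 side mm -0.3 rot err [-0.001  0.012 -0.003]
0.031 [-0.45  0.3  -0.02]
0.081 [-0.81  0.32  0.01]
0.141 [-0.95  0.44  0.01]
0.201 [-0.92  0.5   0.01]
0.261 [-0.89  0.55  0.01]
```

>>> play_rows:
  targets:
    - [0,0,0,-0.5,0.2,0,0]
    - [0,0,0,-0.8,0.35,0,0]
    - [0,0,0,-0.9,0.4,0,0]
    - [0,0,0,-0.9,0.5,0,0]
    - [0,0,0,-0.9,0.5,0,0]

```text
t: 13.05
tcp_pos: [0.4553, -0.0857, 0.2055]
eef_rot: [1.116, 1.252, -1.128]
force: [6.9, -0.2, -8.5]
finger_gap: 0.0088
```

```bash
python3 arc.py .436 -.088 .163 .06 .06 .06 .06 .06
```

```text
t 13.05 p [ 0.4553 -0.0857  0.2055] F [ 6.9 -0.2 -8.5] gap 0.0088 theta 0.269 rad err mm 1.3 side mm 0.1 rot err [-0.001  0.012 -0.001]
0.329 [-0.78  0.71  0.02]
0.389 [-0.81  0.66  0.01]
0.449 [-0.77  0.7   0.01]
0.509 [-0.73  0.75  0.01]
0.569 [-0.68  0.79  0.01]
```

The force splits into about 10 N radially inward (I'm 1–2 mm outside the true circle) and 3 N of weight. I'll shift the arc inward.

```bash
python3 arc.py .4378 -.088 .1618 .05 .055 .055 .055 .055
```

```text
t 13.05 p [ 0.4553 -0.0857  0.2055] F [ 6.9 -0.2 -8.5] gap 0.0088 theta 0.269 rad err mm 3.4 side mm 0.3 rot err [-0.001  0.012 -0.001]
0.319 [-0.52  0.79  0.03]
0.374 [-0.75  0.59  0.01]
0.429 [-0.72  0.63  0.01]
0.484 [-0.68  0.67  0.01]
0.539 [-0.64  0.71  0.01]
```

>>> play_rows:
  targets:
    - [0,0,0,-0.6,0.8,0,0]
    - [0,0,0,-0.75,0.6,0,0]
    - [0,0,0,-0.7,0.65,0,0]
    - [0,0,0,-0.7,0.7,0,0]
    - [0,0,0,-0.65,0.7,0,0]

```text
t: 13.55
tcp_pos: [0.4888, -0.0816, 0.2443]
eef_rot: [1.11, 1.255, -1.135]
force: [2.5, -2.2, -6.8]
finger_gap: 0.0092
```

```bash
python3 arc.py .4378 -.088 .1618 .06 .06 .06 .06 .05
```

```text
t 13.55 p [ 0.4888 -0.0816  0.2443] F [ 2.5 -2.2 -6.8] gap 0.0092 theta 0.558 rad err mm 4.5 side mm 0.4 rot err [-0.001  0.015  0.007]
0.618 [-0.3   1.11  0.04]
0.678 [-0.6   0.86  0.01]
0.738 [-0.54  0.89  0.01]
0.798 [-0.49  0.92  0.01]
0.848 [-0.36  0.79  0.  ]
```

>>> play_rows:
  targets:
    - [0,0,0,-0.5,0.9,0,0]
    - [0,0,0,-0.55,0.85,0,0]
    - [0,0,0,-0.5,0.9,0,0]
    - [0,0,0,-0.45,0.9,0,0]
    - [0,0,0,-0.4,0.8,0,0]

```text
t: 14.05
tcp_pos: [0.534, -0.0762, 0.2727]
eef_rot: [1.107, 1.254, -1.137]
force: [3.6, -2.9, -10.0]
finger_gap: 0.0092
```

```bash
python3 arc.py .4372 -.088 .163 .06 .05 .05 .04 .03; python3 arc.py .4360 -.088 .163 
```

```text
t 14.05 p [ 0.534  -0.0762  0.2727] F [  3.6  -2.9 -10. ] gap 0.0092 theta 0.86 rad err mm 4.0 side mm 0.4 rot err [-0.001  0.017  0.008]
0.92 [-0.    1.13  0.04]
0.97 [-0.27  0.83  0.  ]
1.02 [-0.22  0.84  0.  ]
1.06 [-0.15  0.68  0.  ]
1.09 [-0.09  0.51  0.  ]
t 14.05 p [ 0.534  -0.0762  0.2727] F [  3.6  -2.9 -10. ] gap 0.0092 theta 0.867 rad err mm 3.6 side mm 0.3 rot err [-0.001  0.017  0.008]
```

>>> play_rows:
  targets:
    - [0,0,0,-0.1,0.95,0,0]
    - [0,0,0,-0.25,0.85,0,0]
    - [0,0,0,-0.2,0.8,0,0]
    - [0,0,0,-0.15,0.7,0,0]
    - [0,0,0,-0.1,0.5,0,0]

```text
t: 14.55
tcp_pos: [0.575, -0.0713, 0.284]
eef_rot: [1.107, 1.251, -1.137]
force: [-0.6, -2.5, -4.0]
finger_gap: 0.0093
```

```bash
python3 arc.py .4372 -.088 .163 .04 .03 .02 .01 .01; python3 arc.py .4360 -.088 .163 
```

```text
t 14.55 p [ 0.575  -0.0713  0.284 ] F [-0.6 -2.5 -4. ] gap 0.0093 theta 1.101 rad err mm 4.0 side mm 0.5 rot err [-0.001  0.02   0.006]
1.141 [0.31 0.75 0.04]
1.171 [-0.05  0.52  0.  ]
1.191 [-0.03  0.35  0.  ]
1.201 [-0.01  0.17 -0.  ]
1.211 [-0.01  0.17 -0.  ]
t 14.55 p [ 0.575  -0.0713  0.284 ] F [-0.6 -2.5 -4. ] gap 0.0093 theta 1.108 rad err mm 3.9 side mm 0.3 rot err [-0.001  0.02   0.006]
```

>>> play_rows:
  targets:
    - [0,0,0,0,0.5,0,0]
    - [0,0,0,0,0.4,0,0]
    - [0,0,0,0,0.2,0,0]
    - [0,0,0,0,0.1,0,0]
    - [0,0,0,0,0,0,0]

```text
t: 15.05
tcp_pos: [0.5884, -0.0697, 0.2851]
eef_rot: [1.107, 1.249, -1.135]
force: [0.1, -2.3, 0.2]
finger_gap: 0.0092
```

```bash
python3 arc.py .4366 -.088 .166; python3 - <<'E'
from h import *
for n in("scene","top"): cv2.imwrite(f"pics/{n}8.png",bot.capture(n)[:,:,::-1])
a=cv2.imread("pics/scene8.png")[90:240,195:325];b=cv2.imread("pics/top8.png")[120:230,195:290]
cv2.imwrite("pics/v8.png",np.hstack([cv2.resize(a,(433,500),interpolation=2),cv2.resize(b,(367,425),interpolation=2)[:500] if 0 else cv2.copyMakeBorder(cv2.resize(b,(367,425),interpolation=2),0,75,0,0,0)]))
E
```

```text
t 15.05 p [ 0.5884 -0.0697  0.2851] F [ 0.1 -2.3  0.2] gap 0.0092 theta 1.18 rad err mm 0.6 side mm 0.4 rot err [-0.001  0.02   0.004]
```

View pics/v8.png

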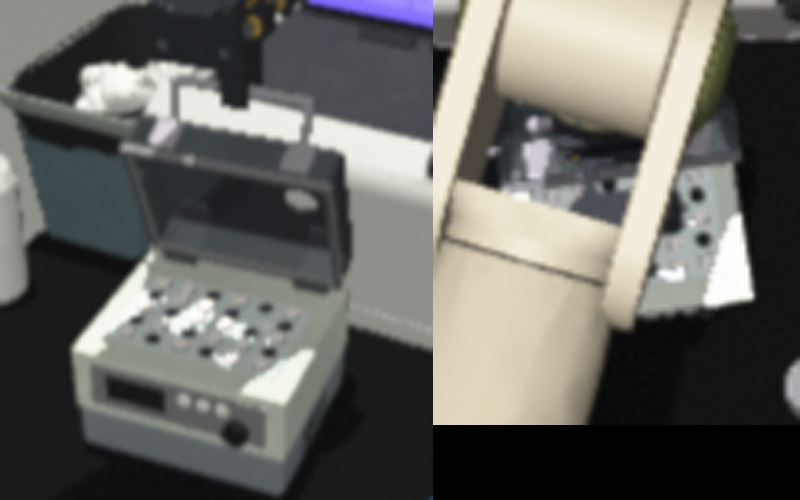

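The hood stands open, with the rail (177,80)–(308,103) gripped at its middle. I'll check the angle from the rail's pixels and confirm everything is still.

>>> play_rows:
  targets:
    - [0,0,0,0,0,0,0]
    - [0,0,0,0,0,0,0]
    - [0,0,0,0,0,0,0]
    - [0,0,0,0,0,0,0]
    - [0,0,0,0,0,0,0]

```text
t: 15.65
tcp_pos: [0.588, -0.0698, 0.2851]
eef_rot: [1.107, 1.249, -1.136]
force: [-0.4, -1.4, 0.2]
finger_gap: 0.0089
```

```bash
python3 arc.py .4366 -.088 .166; python3 - <<'E'
from h import *
np.set_printoptions(precision=4,suppress=True)
S=lambda x,y:(195+(x+.5)/3.333-.5,90+(y+.5)/3.333-.5)
a,b=[onz("scene",S(*p),.287) for p in[(177,80),(308,103)]];print("rail at z.287",a,b,np.linalg.norm(a-b),(a+b)/2)
ey=np.array([-np.sin(.117),np.cos(.117),0]);ex=np.array([np.cos(.117),np.sin(.117),0])
H=np.array([.4366,-.088,.113])+.165*ex
for th in(1.08,1.18,1.28):
    A=np.arctan2(.055,.165)+th;B=H+.1739*(-np.cos(A)*ex+[0,0,np.sin(A)])
    print(th,[((proj("scene",B+s*.053*ey)[0]-[195,90])*3.333).round(0) for s in(1,-1)])
print(bot.observe()["qvel"])
E
```

```text
t 15.65 p [ 0.588  -0.0698  0.2851] F [-0.4 -1.4  0.2] gap 0.0089 theta 1.177 rad err mm 0.6 side mm 0.4 rot err [-0.001  0.02   0.005]
rail at z.287 [ 0.5777 -0.0178  0.287 ] [ 0.5902 -0.124   0.287 ] 0.1069312616226299 [ 0.584  -0.0709  0.287 ]
1.08 [array([169.,  89.]), array([300., 112.])]
1.18 [array([179.,  77.]), array([308., 100.])]
1.28 [array([188.,  67.]), array([315.,  89.])]
[-0.0006 -0.0001  0.0018 -0.0001  0.0001 -0.0005]
```

```bash
python3 -c "
from plant import bot
print(bot.sign_off())"
```

```text
the job is handed in; nothing more can be done
None
```

I drew the probe straight up out of the shut hood and hung it in a free place of the rack, the one at (+0.0215, +0.0235) m in its frame. I then took the hood by its rail, swung it up smoothly to the balance point, and handed in at about 15.7 s still gripping the rail.

- **Probe:** after I let go and backed away, its white grip showed where an upright, seated probe should (top at row 214 against 213 predicted, base at row 242 against 239). The wrist force never clearly showed the flange touching down, so I judged the seating from the pictures.
- **Hood:** the angle was about 1.18 rad from the arm's position and about 1.16 to 1.17 rad from the rail in the picture, against 1.18 wanted. The joints were still, the grip was on the bar (opening 9 mm), and the readings I took during the swing peaked at about 11 N.
- **During the swing:** the bar appears to have slid about 3 mm in the pads.
- **Other objects:** the arm did not touch the tubes, wash bottle, label roll or cup as far as the pictures and forces show. I made no separate measurement of them at the end.

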